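# Turn the olive pressing board over onto its drying rack

## Task

Slide the catch back to its end stop so that the round wooden pressing board is free. Then pick up the spatula, push its blade under the board and turn the board over with it onto the two runners of the drying rack, so that it lies flat with its battens up. Finally stand the spatula flat on the table again, clear of the rack and the board; keep the gripper itself off the board and leave the other things where they are.

Things in the scene. Friction and masses are not known exactly. Their poses are not given: they have to be found in the camera images.
- rack: Brown wooden drying rack fixed to the table. Origin on the table, midway between the ends of its two inner runners; z up. Runners: 24 mm wide, 16 high, centred at x = -38 and +38, from y = 0 (upright end faces, which stop the board) to y = +180. The board starts on the bare table on their -y side and is turned over along +y. Two cross bars 10 mm high at y = 35 and 150.
- rack_rail (a point): End of the rack's longer outer rail, on its top (16 mm up), at rack x = +95, y = -110 mm. The rail is 18 mm wide and runs along +y from here to y = 180; a shorter one lies at x = -95, y = 0 to 180. Outside the longer rail is the catch's track, 14 mm high, at rack x = 104 to 189, y = -100 to -60. Axes as the rack's.
- catch (a joint): Sliding catch of the rack, in m: starts near 0, its tongue over the board's edge so that the board cannot be lifted; 0.055 at its end stop, tongue clear. Grows as the grip moves along the rack's +x. Friction about 3 N, stays where it is left.
- catch_grip (a point): Point in the catch's upright black grip block, on its centre line, 14 mm below its top and 42.5 mm above the table. The block is 18 mm along the rack's x, 28 along its y, 40 high. A steel tongue 22 mm wide, 6 thick, reaches 72 mm from the block's centre along the rack's -x, its underside 24 mm above the table. Axes as the rack's.
- disc_mid (a point): Round wooden pressing board, 130 mm across, 20 mm high, about 150 g. Point on its axis, half-way up. z points out of its plain face (up at first, down once turned; then 26 mm above the table on the runners). Disc 10 mm thick on two battens 10 high, 12 wide, 100 long, along its x at y = -38 and +38: so a 10 mm gap under the rim, 21 mm deep from rim to batten on the -y side.
- spatula_handle (a point): Centre of the dark wooden handle of a loose steel spatula, 150 g, that stands on its flat blade, handle in the air. Point 65 mm above the blade's underside. x points level to the blade's tip, z up. The handle is a bar 18 mm wide (along y), 20 deep, 92 long, rising backwards (-x) at 41 degrees; its top end is 103 mm above the blade's underside.
- spatula_tip (a point): Middle of the front edge of the spatula's blade, at half its thickness. The blade is 60 mm wide, 85 mm long and 2.5 mm thick; this point lies 155 mm ahead (+x) of the handle point and 64 mm below it. Axes as the handle's. Nothing but friction keeps the handle from turning in the fingers: a push of over about 10 N at the tip turns it, even in a firm grip.
- jar_mid (a point): Bystander: green glass jar with brass cap, 80 mm across, 130 mm high; point on its axis 65 mm up. Leave alone.
- mug_mid (a point): Bystander: white mug, 80 mm across, 90 mm high; point on its axis 45 mm up. Leave alone.
- saucer_mid (a point): Bystander: terracotta saucer, 100 mm across, 18 mm high; point on its axis 9 mm up. Leave alone.
- brush_mid (a point): Bystander: wooden brush 200 mm long, 42 mm wide, 20 mm high; point at the middle of its length, 10 mm up; x along its length. Leave alone.
Mind the look-alikes: they are no part of the job. What is shaped like the part that bears spatula_handle but blue or purple is not meant.

How it is judged:
On the way, in this order (a step that is already met when the one before it is completed fails the run):
1. the catch is slid back to its end stop (value of joint catch above 0.051 m), for 0.2 s.
2. the board is raised steeply on the spatula (angle between disc_mid's own z axis and vertical above 0.7 rad and contact force between spatula and disc above 0.1 N), for 0.1 s.
3. the board lies turned over on the runners (angle between disc_mid's own z axis and vertical above 3 rad and contact force between disc and rack above 0.3 N and linear speed of disc below 0.02 m/s), for 0.3 s.
At the end, for the whole second after the job is handed in: Catch within 5 mm of its stop; board at rest flat on the runners, plain face down (within 8 degrees), centre 15 to 165 mm along them, within 45 mm of their middle line, 22 to 30 mm up; spatula flat on the table (within 4.5 degrees), clear of rack and board, at rest (value of joint catch above 0.05 m and angle between disc_mid's own z axis and vertical above 3 rad and height (world z) of disc_mid between 0.022 and 0.03 m and y of disc_mid in the frame of rack between 0.015 and 0.165 m and x of disc_mid in the frame of rack between -0.045 and 0.045 m and linear speed of each of disc, spatula below 0.01 m/s and height (world z) of spatula_tip below 0.006 m and angle between spatula_tip's own z axis and vertical below 0.08 rad and contact force between spatula and rack below 0.05 N and contact force between spatula and disc below 0.05 N); the robot touches nothing.
It fails at once if the gripper touches the board (contact force between any of the fingers, the arm and disc above 0.5 N).
It fails at once if another thing on the table is pushed more than 30 mm (distance of any of jar_mid, mug_mid, saucer_mid, brush_mid from where it was at the start of the episode above 0.03 m).
It also fails if it takes over 70 s, if anything falls off the work surface, if the arm or the gripper's body presses on something with over 40 N, if the wrist force passes 120 N, or if a joint passes its speed limit or range.

## Robot

A 6-joint arm with a two-finger parallel gripper is mounted at the origin on the work surface. World frame = base frame: x ahead of the robot, y to its left, z up, the work surface at z = 0. Lengths are in m, angles in rad, forces in N, time in s.
With the tool pointing down it reaches from about 0.4 to 0.825 m from the base axis. Payload 7 kg.
Tool frame: the origin (TCP) lies at the very end of the fingers, on their centre line; the grasp point (between the pads) lies 19 mm behind it; z points along the fingers, y is the direction in which the jaws open and shut (so a half turn about z gives the same grasp; the last joint's range is limited). The gripper opens to 88 mm and grips with 3 to 60 N. Pads are 19 mm wide; open, the fingers measure 130 mm over their backs; the gripper's body (78 mm by 193 mm) begins 47 mm behind the grasp point.
Start: joints at [-1.039, 0.359, 0.012, 0, -1.224, -0.288], TCP at [0.163, -0.655, 0.227] pointing down, gripper open.
Joint ranges: [-3.07, 3.07], [-1.43, 2.12], [-1.02, 1.25], [-3.03, 1.67], [-3.05, -0], [-3.03, 3.03]. Speed limits (rad/s): [2.39, 2.39, 3.01, 3.14, 3.14, 3.14].

## Interface

Orientations are given as a rotation vector (axis times angle).
In Python, from workcell import ctrl gives the robot as it stands.
- The arm moves only by the tool send_rows, never from a script. Its argument "steps" is a list that holds one entry, the list of rows, each a list of 5 numbers: the gripper command: -1 is fully open, 1 is shut, values between are in proportion, then the shift along the tool's x, y, z in m, then the turn about the tool's z in degrees. A call has 1 to 5 rows; each row shifts and turns the commanded pose from where the row before left it, along the tool's axes as they then stand; what a row does not reach is not made up. A row lasts 1/10 s, in which the tool goes at most 50 mm and 8.59 degrees, less where a joint would pass 70% of its speed; a pose out of reach is approached as far as the arm can. A call with a gripper value outside its range is refused whole. The fingers move at their own pace and stop on an object; the grip force is fixed at half the most. Time passes only in rows, so rows that do not move let the fingers close. It gives the time, the measured TCP pose, the force and the opening at its end, in the units of the state.
- ctrl.observe(): the state, without advancing time (a new reading comes with each control period).
- ctrl.capture(name): name is "side" or "top"; returns (picture, depth): 400x640x3 uint8, red, green, blue; 400x640 float32, m along the optical axis (not along the pixel's ray), 0 where there is no reading.
- ctrl.camera_info(name): a dict with "mtx" (3x3 intrinsics, pixels), "distortion" ([k1, k2, p1, p2, k3] as OpenCV has them; the pictures are not rectified), "R" (3x3) and "t" (3): a world point X has camera coordinates R X + t. Camera axes: x right, y down, z forward; pixel columns grow to the right and rows downward; lengths in m; the calibration is good to about 2 mm. A picture is of the moment at which its call begins. camera_info takes no time and is no camera call.
- ctrl.hand_in(): hands the job in, once; it reports no verdict.
Trained networks look in the newest picture that a camera, given by its name, has taken for a name from the list of things; names that differ only in an ending like _2 or _b are one class to them, and where a whole thing is asked for, a point or a joint stands for the part that bears it (a point fixed in the world has none). Each returns a list of dicts, best first, with "score" (0 to 1); they miss things now and then, are a little off and sometimes report something else, mostly with a low value. They report only what shows in the picture. A call takes as long as a camera call. They do not tell look-alikes from the thing itself.
- ctrl.search_frame(camera, name): "at" ([x, y, z] in m, in world coordinates, good to about 4 mm: the middle of the surface that is visible of it).
- ctrl.tip_of(camera, name): "at" ([x, y, z] in m, in world coordinates, good to about 4 mm: a listed point, or the origin of a listed thing).
The state is a dict: "clock": time; "joints": joint angles; "joint_velocities": joint speeds; "joint_torque": joint torques, N m; "eef_pos": TCP position; "orientation": TCP orientation; "ft_force": force on the tool from outside, world axes, zero at the start; "wrist_torque": the same for the moment, N m; "gripper_width": finger opening in m.
Only numpy, scipy, OpenCV 4.12 (cv2) and the standard library are available. Lean on these libraries where they do the work, as an engineer would, in place of code of your own. Each camera call takes 0.05 s, during which the arm holds its last target.

## Working session

There is one attempt and no reset: what is moved stays moved. The work goes in short steps, Python scripts to look and compute and a tool call to move; the robot and the scene stay as the last step left them, time stands still between calls to the robot, and variables do not carry over. Pictures are saved under pics/ and viewed, and the job is handed in when it is done.

Besides the shell and the picture viewer there is one more tool, called after "Request:" by a JSON object that holds its "api" and its "payload". send_rows: Moves the arm, as the interface text tells. Its arguments: {"type":"object","properties":{"steps":{"type":"array","items":{"type":"array","items":{"type":"array","items":{"type":"number"}}}}},"required":["steps"]}

```bash
ls; mkdir -p pics; cat > h.py <<'E'
from workcell import ctrl
import numpy as np, cv2
def snap(c,n):
    p,d=ctrl.capture(c); cv2.imwrite(f'pics/{n}.png',p[:,:,::-1]); np.save(f'pics/{n}.npy',d); return p,d
E
python3 - <<'E'
from h import *
np.set_printoptions(precision=4,suppress=True)
print(ctrl.observe())
for c in ['top','side']:
    snap(c,c+'0'); i=ctrl.camera_info(c); print(c,-np.array(i['R']).T@np.array(i['t']))
    for n in ['rack','rack_rail','catch_grip','disc_mid','spatula_handle','spatula_tip','jar_mid','mug_mid','saucer_mid','brush_mid']:
        print(n,[(np.round(r['at'],4),round(r['score'],2)) for r in ctrl.tip_of(c,n)][:4])
E
```

```text
pics
{'clock': 0.0, 'joints': array([-1.0389,  0.3594,  0.0111, -0.0004, -1.2241, -0.2881]), 'joint_velocities': array([-0.0014, -0.0001,  0.0001,  0.0009, -0.0014, -0.0012]), 'joint_torque': array([  0.0008, -58.2723,  29.3058,   6.9974,   0.0068,  -0.0002]), 'eef_pos': array([ 0.1628, -0.6546,  0.2256]), 'orientation': array([ 0.3818, -3.118 , -0.0025]), 'ft_force': array([0.5653, 0.9319, 0.4236]), 'wrist_torque': array([-0.0136, -0.047 ,  0.0012]), 'gripper_width': 0.08759746427561438}
top [ 0.3019 -0.037   1.4499]
rack [(array([0.5344, 0.1129, 0.0011]), 0.74)]
rack_rail [(array([ 0.6022, -0.0143,  0.0162]), 0.64), (array([ 0.5918, -0.3476,  0.0646]), 0.54)]
catch_grip [(array([0.6257, 0.0117, 0.0432]), 0.6), (array([0.5365, 0.1115, 0.0047]), 0.47)]
disc_mid [(array([0.517 , 0.0341, 0.0069]), 0.6)]
spatula_handle [(array([ 0.2723, -0.2545,  0.0646]), 0.92), (array([ 0.3582, -0.5738,  0.0646]), 0.83)]
spatula_tip [(array([ 0.4385, -0.3292, -0.0022]), 0.95), (array([ 0.683 , -0.1778,  0.0088]), 0.73), (array([ 0.373 , -0.4228, -0.0016]), 0.63), (array([ 0.2231, -0.4067,  0.0021]), 0
[... 251 characters left out ...]
(array([ 0.5348,  0.1138, -0.0004]), 0.74)]
rack_rail [(array([ 0.6066, -0.0111,  0.0162]), 0.7)]
catch_grip [(array([0.6323, 0.0095, 0.0435]), 0.74)]
disc_mid [(array([0.5246, 0.03  , 0.0088]), 0.57)]
spatula_handle [(array([ 0.5871, -0.3465,  0.066 ]), 0.87), (array([ 0.3491, -0.5745,  0.0659]), 0.63)]
spatula_tip [(array([ 0.2226, -0.4016, -0.0027]), 0.75), (array([ 0.3722, -0.4248,  0.0016]), 0.54), (array([ 0.4363, -0.3264,  0.0004]), 0.52)]
jar_mid [(array([0.6078, 0.4204, 0.067 ]), 0.6), (array([0.4177, 0.3635, 0.0514]), 0.48)]
mug_mid [(array([0.4177, 0.3637, 0.0508]), 0.74)]
saucer_mid [(array([ 0.6843, -0.1778,  0.0112]), 0.74)]
brush_mid [(array([ 0.677 , -0.404 ,  0.0092]), 0.7)]
```

View pics/top0.png

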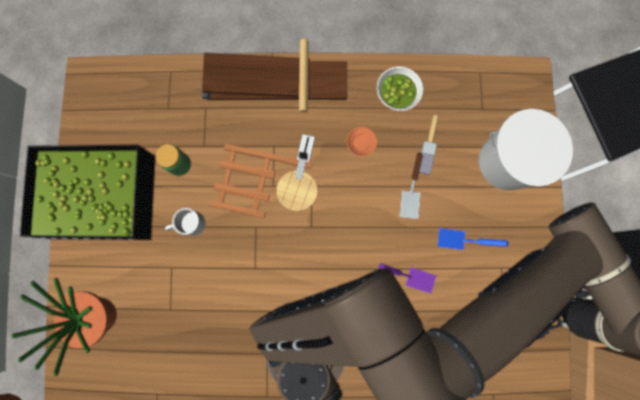

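View pics/side0.png

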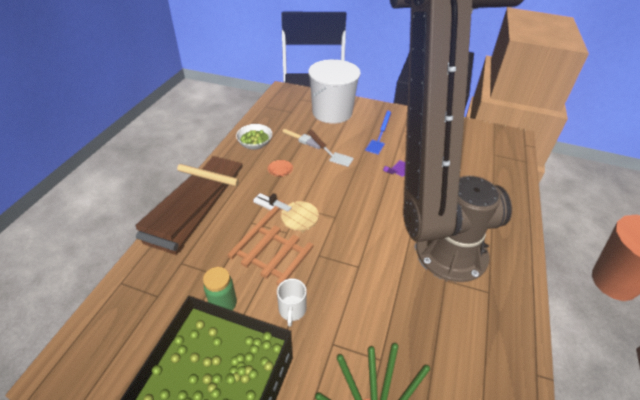

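The pictures show the real spatula (dark handle) at top px (417,165) to (410,205), with its blade pointing down in the image. The rack is around (245,180), the board at (297,190) and the catch grip at (305,147). The blue and purple spatulas are the look-alikes. Next I'll zoom in and overlay the modelled geometry.

```bash
cat >> h.py <<'E'
def proj(c,P):
    i=ctrl.camera_info(c); R=np.array(i['R'],float)
    return cv2.projectPoints(np.array(P,float).reshape(-1,1,3),cv2.Rodrigues(R)[0],np.array(i['t'],float),np.array(i['mtx'],float),np.array(i['distortion'],float))[0].reshape(-1,2)
def fr(x,y,yaw):
    c,s=np.cos(yaw),np.sin(yaw); return lambda P:(np.array([[c,-s,0],[s,c,0],[0,0,1]])@np.array(P,float).reshape(-1,3).T).T+[x,y,0]
def rect(x0,x1,y0,y1,z): return [[x0,y0,z],[x1,y0,z],[x1,y1,z],[x0,y1,z]]
def overlay(c,img,polys,roi,k,out):
    x0,y0,x1,y1=roi
    im=cv2.resize(cv2.cvtColor(img,cv2.COLOR_RGB2BGR)[y0:y1,x0:x1],None,fx=k,fy=k,interpolation=cv2.INTER_CUBIC)
    for P,col in polys:
        q=((proj(c,P)-[x0,y0]+.5)*k-.5)
        cv2.polylines(im,[np.round(q*16).astype(int)],True,col,1,cv2.LINE_AA,4)
    cv2.imwrite(out,im)
def rackpolys(f):
    g=(0,255,0); L=[]
    for a in (-.038,.038): L.append((f(rect(a-.012,a+.012,0,.18,.016)),g))
    L.append((f(rect(.086,.104,-.11,.18,.016)),g)); L.append((f(rect(-.104,-.086,0,.18,.016)),g))
    return L
def discpoly(x,y,z=.02):
    t=np.linspace(0,2*np.pi,60); return (np.c_[x+.065*np.cos(t),y+.065*np.sin(t),0*t+z],(255,0,0))
E
python3 - <<'E'
from h import *
A={}
for k in range(4):
  for c in ['top','side']:
    snap(c,c+'1')
    for n in ['rack','rack_rail','catch_grip','disc_mid','spatula_handle','spatula_tip']:
        A.setdefault((n,c),[]).append([(np.round(r['at'],4).tolist(),round(r['score'],2)) for r in ctrl.tip_of(c,n)][:3])
for k,v in A.items():
    print(k)
    for r in v: print('   ',r)
p=cv2.cvtColor(cv2.imread('pics/top1.png'),cv2.COLOR_BGR2RGB)
f=fr(.5346,.1133,np.radians(-11.8))
pol=rackpolys(f)+[discpoly(.52,.033)]
overlay('top',p,pol,(200,120,330,230),6,'pics/ov_top.png')
overlay('top',p,[],(200,120,330,230),6,'pics/raw_top.png')
overlay('top',p,[],(380,100,460,225),4,'pics/spat_top.png')
p=cv2.cvtColor(cv2.imread('pics/side1.png'),cv2.COLOR_BGR2RGB)
overlay('side',p,pol,(220,180,350,290),6,'pics/ov_side.png')
print(ctrl.observe()['clock'])
E
```

```text
('rack', 'top')
    [([0.5353, 0.1147, -0.0022], 0.6), ([0.6055, -0.0125, 0.0147], 0.33)]
    [([0.5356, 0.1141, 0.0049], 0.97)]
    [([0.5371, 0.1115, 0.0018], 0.66), ([0.5176, 0.0342, 0.0076], 0.54), ([0.5929, -0.3457, 0.0646], 0.28)]
    [([0.5358, 0.1133, 0.0026], 0.6), ([0.6082, 0.4192, 0.0633], 0.58)]
('rack_rail', 'top')
    [([0.6022, -0.0154, 0.0159], 0.9)]
    [([0.6039, -0.0123, 0.0136], 0.78), ([0.6829, -0.1787, 0.009], 0.42), ([0.433, -0.3312, 0.0005], 0.16)]
    [([0.6053, -0.0162, 0.0133], 0.8)]
    [([0.6064, -0.0133, 0.0176], 0.8)]
('catch_grip', 'top')
    [([0.6263, 0.0104, 0.0417], 0.48)]
    [([0.6269, 0.014, 0.0405], 0.73)]
    [([0.6286, 0.0126, 0.04], 0.5)]
    [([0.6271, 0.0133, 0.0408], 0.61)]
('disc_mid', 'top')
    [([0.5167, 0.0347, 0.0064], 0.85)]
    [([0.5154, 0.0361, 0.0051], 0.79), ([0.6098, 0.42, 0.0632], 0.45)]
    [([0.5168, 0.0345, 0.0068], 0.97), ([0.6836, -0.1793, 0.0102], 0.67)]
    [([0.5164, 0.0357, 0.0064], 0.63)]
('spatula_handle', 'top')
    [([0.2749, -0.2542, 0.0636], 0.89), ([0.5938, -0.3442, 0.0625], 0.66), ([0.3562, -0.576, 0.0637], 
[... 1764 characters left out ...]
0.0642], 0.68), ([0.2707, -0.26, 0.0645], 0.54)]
    [([0.5874, -0.3473, 0.0634], 0.81), ([0.3496, -0.5723, 0.0657], 0.79), ([0.2664, -0.2592, 0.065], 0.67)]
    [([0.5865, -0.3465, 0.0642], 0.84), ([0.2692, -0.259, 0.0653], 0.76), ([0.3497, -0.575, 0.0655], 0.72)]
('spatula_tip', 'side')
    [([0.4327, -0.3291, -0.0012], 0.77), ([0.3723, -0.4223, -0.0004], 0.6), ([0.2218, -0.3987, -0.0031], 0.49)]
    [([0.4337, -0.3295, 0.0004], 0.92), ([0.2208, -0.3977, -0.0028], 0.74), ([0.373, -0.4231, 0.0035], 0.49)]
    [([0.4348, -0.3265, 0.0039], 0.92), ([0.3742, -0.4224, 0.0023], 0.55)]
    [([0.4341, -0.3266, -0.0015], 0.9), ([0.3726, -0.422, 0.0002], 0.56), ([0.2193, -0.4016, -0.0018], 0.51)]
3.9
```

View pics/ov_top.png

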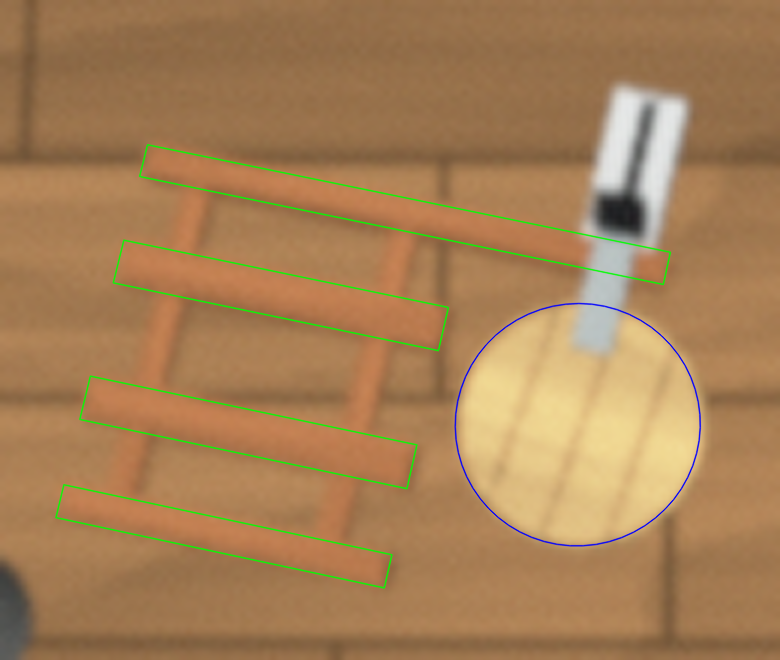

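View pics/ov_side.png

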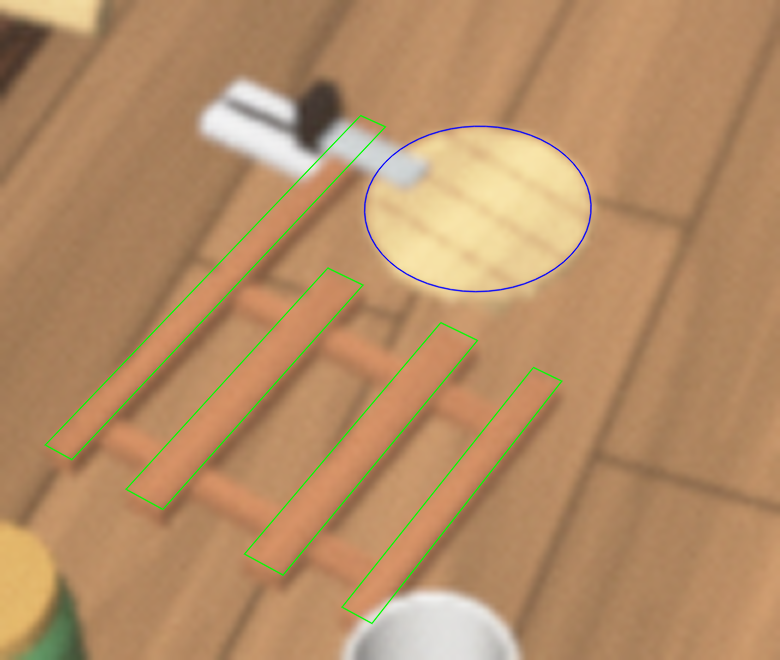

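View pics/spat_top.png

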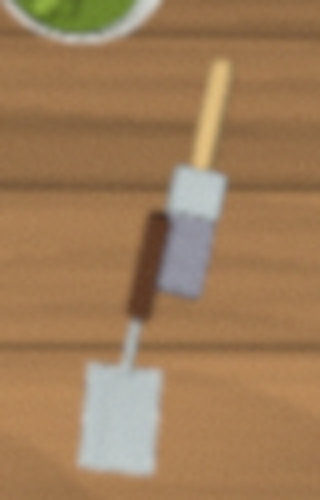

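Request:
{"api": "send_rows", "payload": {"steps": [[[-1,-0.036,0.0315,0,0],[-1,-0.036,0.0315,0,0],[-1,-0.036,0.0315,0,0],[-1,-0.036,0.0315,0,0],[-1,-0.036,0.0315,0,0]]]}}

```text
clock: 4.4
eef_pos: [0.3003, -0.4572, 0.2268]
orientation: [-0.382, 3.118, -0.001]
ft_force: [1.9, -0.3, 1.0]
gripper_width: 0.0876
```

Request:
{"api": "send_rows", "payload": {"steps": [[[-1,-0.036,0.0315,0,0],[-1,-0.036,0.0315,0,0],[-1,-0.036,0.0315,0,0],[-1,-0.036,0.0315,0,0],[-1,-0.036,0.0315,0,0]]]}}

```text
clock: 4.9
eef_pos: [0.4371, -0.2607, 0.227]
orientation: [-0.382, 3.117, -0.001]
ft_force: [1.0, -0.6, 0.9]
gripper_width: 0.0876
```

Request:
{"api": "send_rows", "payload": {"steps": [[[-1,-0.036,0.0315,0,0],[-1,-0.036,0.0315,0,0],[-1,-0.036,0.0315,0,0],[-1,-0.036,0.0315,0,0],[-1,-0.036,0.0315,0,0]]]}}

```text
clock: 5.4
eef_pos: [0.5738, -0.0642, 0.227]
orientation: [-0.382, 3.117, -0.0]
ft_force: [0.4, -0.6, 0.4]
gripper_width: 0.0874
```

Request:
{"api": "send_rows", "payload": {"steps": [[[-1,-0.036,0.0315,0,0],[-1,-0.036,0.0315,0,0],[-1,0,0,0,-5],[-1,0,0,0,-8],[-1,0,0,0,-8]]]}}

```text
clock: 5.9
eef_pos: [0.6277, 0.013, 0.2262]
orientation: [0.954, -2.993, 0.0]
ft_force: [-1.1, 0.2, -0.0]
gripper_width: 0.0873
```

```bash
cat >> h.py <<'E'
def tool():
    s=ctrl.observe(); R=cv2.Rodrigues(np.array(s['orientation']))[0]; return s,R
def to(x,y,z,yawdeg):
    s,R=tool(); d=R.T@(np.array([x,y,z])-s['eef_pos']); yw=np.degrees(np.arctan2(R[1,0],R[0,0]))
    t=(yw-yawdeg+180)%360-180
    print('pos',s['eef_pos'].round(4),'yaw',round(yw,2),'tilt',R[:,2].round(3),'w',round(s['gripper_width'],4),'F',s['ft_force'].round(1),'clk',s['clock'])
    print('tool shift mm',(d*1000).round(1),'turn',round(t,2),'joints',s['joints'].round(2))
RX,RY,RYAW=.5346,.1133,np.radians(-11.8)
rk=fr(RX,RY,RYAW)
E
python3 -c "
from h import *
to(.629,.0117,.2,-11.8)"
```

```text
pos [0.6277 0.013  0.2262] yaw -144.66 tilt [-0.001 -0.    -1.   ] w 0.0873 F [-1.1  0.2 -0. ] clk 5.9
tool shift mm [-0.3 -1.8 26.2] turn -132.86 joints [ 0.33  0.28 -0.1  -0.   -1.19 -1.29]
```

Request:
{"api": "send_rows", "payload": {"steps": [[[-1,0,0,0,-8.5],[-1,0,0,0,-8.5],[-1,0,0,0,-8.5],[-1,0,0,0,-8.5],[-1,0,0,0,-8.5]]]}}

```text
clock: 6.4
eef_pos: [0.6276, 0.0124, 0.2266]
orientation: [-1.973, 2.445, -0.0]
ft_force: [-0.4, 0.4, -1.1]
gripper_width: 0.0879
```

Request:
{"api": "send_rows", "payload": {"steps": [[[-1,0,0,0,-8.5],[-1,0,0,0,-8.5],[-1,0,0,0,-8.5],[-1,0,0,0,-8.5],[-1,0,0,0,-8.5]]]}}

```text
clock: 6.9
eef_pos: [0.6275, 0.0124, 0.2266]
orientation: [-2.725, 1.563, -0.0]
ft_force: [0.6, 0.8, -0.2]
gripper_width: 0.0877
```

Request:
{"api": "send_rows", "payload": {"steps": [[[-1,0,0,0.03,-8.5],[-1,0,0,0.03,-8.5],[-1,0,0,0.03,-8.5],[-1,0,0,0,-8],[-1,0,0,0,-8]]]}}

```text
clock: 7.4
eef_pos: [0.6269, 0.0121, 0.1352]
orientation: [3.101, -0.497, -0.003]
ft_force: [0.1, -0.5, 1.0]
gripper_width: 0.0876
```

Request:
{"api": "send_rows", "payload": {"steps": [[[-1,0,0,0,0]]]}}

```text
clock: 7.5
eef_pos: [0.6276, 0.0124, 0.1363]
orientation: [3.101, -0.502, -0.0]
ft_force: [-0.4, -0.4, -0.1]
gripper_width: 0.0878
```

```bash
python3 -c "
from h import *
to(.629,.0117,.025,-11.8)"
```

```text
pos [0.6276 0.0124 0.1363] yaw -18.4 tilt [-0. -0. -1.] w 0.0878 F [-0.4 -0.4 -0.1] clk 7.5
tool shift mm [1.600e+00 1.000e-01 1.113e+02] turn -6.6 joints [ 0.33  0.35 -0.22  0.   -1.    0.92]
```

Request:
{"api": "send_rows", "payload": {"steps": [[[-1,0.002,0,0.04,-6.6],[-1,0,0,0.04,0],[-1,0,0,0.03,0],[0.3,0,0,0,0],[1,0,0,0,0]]]}}

```text
clock: 8.0
eef_pos: [0.6298, 0.0117, 0.0271]
orientation: [3.124, -0.329, -0.0]
ft_force: [0.3, -0.4, 0.6]
gripper_width: 0.0769
```

Request:
{"api": "send_rows", "payload": {"steps": [[[1,0,0,0,0],[1,0,0,0,0],[1,0,0,0,0]]]}}

```text
clock: 8.3
eef_pos: [0.6303, 0.012, 0.0282]
orientation: [-3.124, 0.327, -0.004]
ft_force: [-0.2, -1.0, -0.2]
gripper_width: 0.0531
```

```bash
python3 -c "
from h import *
to(.629,.0117,.025,-11.8)"
```

```text
pos [0.6303 0.012  0.0282] yaw -11.95 tilt [ 0.002  0.001 -1.   ] w 0.0531 F [-0.2 -1.  -0.2] clk 8.3
tool shift mm [-1.2  0.6  3.2] turn -0.15 joints [ 0.33  0.47 -0.32  0.   -0.78  1.03]
```

Request:
{"api": "send_rows", "payload": {"steps": [[[1,0,0,0,0],[1,0,0,0,0],[1,0,0,0,0],[1,0,0,0,0]]]}}

```text
clock: 8.7
eef_pos: [0.6292, 0.0109, 0.0268]
orientation: [3.124, -0.327, -0.001]
ft_force: [-0.6, -4.9, 3.7]
gripper_width: 0.0277
```

Request:
{"api": "send_rows", "payload": {"steps": [[[1,0,0,0,0],[1,0,0,0,0],[1,0.005,0,0,0],[1,0.01,0,0,0],[1,0.01,0,0,0]]]}}

```text
clock: 9.2
eef_pos: [0.6529, 0.0058, 0.0268]
orientation: [3.123, -0.327, -0.003]
ft_force: [-5.1, -3.8, 5.8]
gripper_width: 0.0278
```

Request:
{"api": "send_rows", "payload": {"steps": [[[1,0.01,0,0,0],[1,0.01,0,0,0],[1,0.005,0,0,0],[1,0.003,0,0,0],[1,0,0,0,0]]]}}

```text
clock: 9.7
eef_pos: [0.681, -0.0004, 0.0268]
orientation: [3.123, -0.327, -0.002]
ft_force: [-2.0, -6.4, 4.4]
gripper_width: 0.0279
```

Request:
{"api": "send_rows", "payload": {"steps": [[[1,0.003,0,0,0],[1,0.002,0,0,0],[1,0,0,0,0]]]}}

```text
clock: 10.0
eef_pos: [0.6816, -0.0006, 0.0267]
orientation: [3.123, -0.328, -0.013]
ft_force: [-17.0, 1.2, 16.6]
gripper_width: 0.0278
```

Request:
{"api": "send_rows", "payload": {"steps": [[[1,0,0,0,0],[-1,0,0,0,0],[-1,0,0,0,0],[-1,0,0,0,0],[-1,0,0,0,0]]]}}

```text
clock: 10.5
eef_pos: [0.6864, -0.0001, 0.0263]
orientation: [-3.124, 0.326, -0.0]
ft_force: [0.2, 0.4, 0.1]
gripper_width: 0.0546
```

Request:
{"api": "send_rows", "payload": {"steps": [[[-1,0,0,-0.04,0],[-1,0,0,-0.04,0],[-1,0,0,-0.04,0],[-1,0,0,-0.04,0],[-1,0,0,0,0]]]}}

```text
clock: 11.0
eef_pos: [0.6898, 0.0, 0.1938]
orientation: [-3.122, 0.325, -0.017]
ft_force: [1.3, 0.3, -0.2]
gripper_width: 0.0868
```

```bash
python3 -c "
from h import *
p,d=snap('top','t3'); print(ctrl.tip_of('top','catch_grip')[:1], rk([.166,-.08,.0425]))
overlay('top',p,[],(380,100,460,225),4,'pics/spat3.png')
overlay('top',p,rackpolys(rk),(200,120,330,230),6,'pics/rack3.png')
to(.590,-.3458,.187,-6.3)"
```

```text
[{'at': [0.6793, -0.0002, 0.0422], 'score': 0.77}] [[0.6807323  0.00104426 0.0425    ]]
pos [0.6868 0.     0.1879] yaw -11.94 tilt [ 0.003  0.001 -1.   ] w 0.0873 F [ 0.1  0.4 -0.9] clk 11.1
tool shift mm [-2.320e+01  3.584e+02  3.000e-01] turn -5.64 joints [ 0.28  0.4  -0.02 -0.   -1.15  1.08]
```

Request:
{"api": "send_rows", "payload": {"steps": [[[-1,-0.003,0.045,0,0],[-1,-0.003,0.045,0,0],[-1,-0.003,0.045,0,0],[-1,-0.003,0.045,0,0],[-1,-0.003,0.045,0,0]]]}}

```text
clock: 11.6
eef_pos: [0.6236, -0.2186, 0.1847]
orientation: [-3.124, 0.326, 0.004]
ft_force: [0.5, 0.0, 1.1]
gripper_width: 0.0876
```

Request:
{"api": "send_rows", "payload": {"steps": [[[-1,-0.003,0.045,0,0],[-1,-0.003,0.045,0,0],[-1,-0.002,0.043,0,-5.6],[-1,0,0,0,0]]]}}

```text
clock: 12.0
eef_pos: [0.587, -0.35, 0.1842]
orientation: [-3.136, 0.175, 0.005]
ft_force: [-0.2, 0.1, 0.0]
gripper_width: 0.0876
```

```bash
cat >> h.py <<'E'
def spatpolys(hx,hy,yaw,h=0):
    f=fr(hx,hy,yaw); g=(0,255,0); c,s=np.cos(np.radians(41)),np.sin(np.radians(41))
    bl=rect(.07,.155,-.03,.03,.002+h)
    def bar(n):  # top/bottom face of bar
        out=[]
        for (u,v) in [(-.046,-.009),(.046,-.009),(.046,.009),(-.046,.009)]:
            out.append([u*c+n*s, v, .065+h-u*s+n*c])
        return out
    return [(f(bl),g),(f(bar(.01)),(255,0,0)),(f(bar(-.01)),(0,0,255))]
E
python3 -c "
from h import *
to(.590,-.3458,.187,-6.3)
for c,r in (('top',(380,100,460,225)),('side',(270,110,370,180))):
    p,d=snap(c,c+'4')
    overlay(c,p,spatpolys(.590,-.3458,np.radians(173.7)),r,5,f'pics/s_{c}.png')
    for n in ['spatula_handle','spatula_tip']: print(c,n,[(np.round(r['at'],4),round(r['score'],2)) for r in ctrl.tip_of(c,n)][:4])
"
```

```text
pos [ 0.587  -0.35    0.1842] yaw -6.39 tilt [-0.003  0.001 -1.   ] w 0.0876 F [-0.2  0.1  0. ] clk 12.0
tool shift mm [ 2.5 -4.5 -2.8] turn -0.09 joints [-0.25  0.4  -0.02  0.   -1.15  1.71]
top spatula_handle [(array([ 0.2734, -0.2534,  0.062 ]), 0.97), (array([ 0.3518, -0.5756,  0.063 ]), 0.79)]
top spatula_tip [(array([ 0.3743, -0.424 , -0.0042]), 0.78), (array([ 0.4336, -0.3291, -0.0011]), 0.65), (array([ 0.2246, -0.4049,  0.005 ]), 0.64)]
side spatula_handle [(array([ 0.3516, -0.5741,  0.0633]), 0.71), (array([ 0.587 , -0.3478,  0.0644]), 0.66), (array([ 0.2705, -0.2567,  0.0676]), 0.55)]
side spatula_tip [(array([ 0.4348, -0.3289, -0.0015]), 0.83), (array([ 0.2209, -0.4027, -0.0021]), 0.74), (array([ 0.3717, -0.424 ,  0.0042]), 0.63), (array([0.5226, 0.0269, 0.0115]), 0.47)]
```

```bash
python3 -c "
from h import *
p=cv2.imread('pics/top1.png')[:,:,::-1].copy()
overlay('top',p,spatpolys(.590,-.3463,np.radians(173.7)),(380,140,440,225),7,'pics/s_top.png')
a=cv2.imread('pics/s_top.png');b=cv2.imread('pics/s_side.png')
h=max(a.shape[0],b.shape[0])
o=np.zeros((h,a.shape[1]+b.shape[1],3),np.uint8);o[:a.shape[0],:a.shape[1]]=a;o[:b.shape[0],a.shape[1]:]=b;o=cv2.resize(o,None,fx=.85,fy=.85);print(o.shape)
cv2.imwrite('pics/s_both.png',o)"
```

```text
(506, 782, 3)
```

View pics/s_both.png

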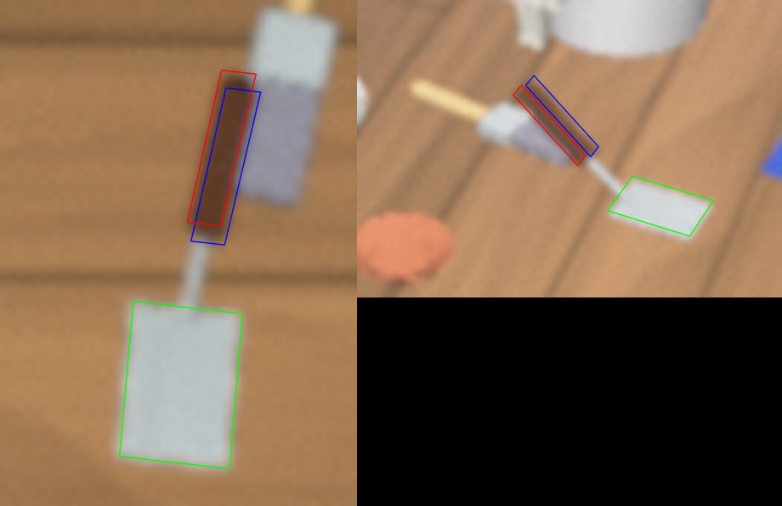

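Request:
{"api": "send_rows", "payload": {"steps": [[[-1,0.003,-0.004,0.04,0],[-1,0,0,0.04,0],[-1,0,0,0.04,0],[-1,0,0,0.019,0],[-1,0,0,0,0]]]}}

```text
clock: 12.8
eef_pos: [0.5913, -0.3401, 0.0439]
orientation: [-3.135, 0.172, 0.009]
ft_force: [0.6, -0.2, 0.7]
gripper_width: 0.0874
```

Request:
{"api": "send_rows", "payload": {"steps": [[[1,0,0,0,0],[1,0,0,0,0],[1,0,0,0,0],[1,0,0,0,0],[1,0,0,0,0]]]}}

```text
clock: 13.3
eef_pos: [0.5934, -0.3423, 0.0484]
orientation: [3.137, -0.174, 0.002]
ft_force: [-0.1, -0.1, 0.1]
gripper_width: 0.0533
```

Request:
{"api": "send_rows", "payload": {"steps": [[[1,0,0,0,0],[1,0,0,0,0],[1,0,0,0,0],[1,0,0,0,0],[1,0,0,0,0]]]}}

```text
clock: 13.8
eef_pos: [0.5931, -0.3422, 0.0475]
orientation: [3.137, -0.174, -0.0]
ft_force: [-0.1, 0.4, 0.2]
gripper_width: 0.018
```

```bash
python3 -c "
from h import *
to(.590,-.3458,.046,-6.3)"
```

```text
pos [ 0.5931 -0.3422  0.0475] yaw -6.33 tilt [-0. -0. -1.] w 0.018 F [-0.1  0.4  0.2] clk 13.8
tool shift mm [-2.7  4.   1.5] turn -0.03 joints [-0.24  0.52 -0.17  0.   -0.88  1.7 ]
```

Request:
{"api": "send_rows", "payload": {"steps": [[[1,0,0,-0.02,0],[1,0,0,-0.03,0],[1,0,0,-0.03,8],[1,0,0,0,8],[1,0,0,0,8]]]}}

```text
clock: 14.3
eef_pos: [0.5936, -0.3421, 0.1288]
orientation: [-3.029, 0.831, -0.003]
ft_force: [-0.6, 0.9, -2.6]
gripper_width: 0.0177
```

Request:
{"api": "send_rows", "payload": {"steps": [[[1,0,0,0,8],[1,0,0,0,8],[1,0,0,0,8],[1,0,0,0,8],[1,0,0,0,8]]]}}

```text
clock: 14.8
eef_pos: [0.5928, -0.342, 0.1271]
orientation: [2.563, -1.817, -0.001]
ft_force: [0.2, -0.1, -1.3]
gripper_width: 0.0179
```

Request:
{"api": "send_rows", "payload": {"steps": [[[1,0,0,0,8],[1,0,0,0,8],[1,0,0,0,8],[1,0,0,0,7.5],[1,0,0,0,0]]]}}

```text
clock: 15.3
eef_pos: [0.5928, -0.342, 0.1271]
orientation: [1.978, -2.44, -0.001]
ft_force: [0.4, -0.0, -1.3]
gripper_width: 0.0177
```

```bash
python3 -c "
from h import *
to(.4685,-.2029,.128,-101.8)"
```

```text
pos [ 0.5928 -0.342   0.1271] yaw -101.95 tilt [-0.001  0.    -1.   ] w 0.0177 F [ 0.4 -0.  -1.3] clk 15.3
tool shift mm [-110.4  150.4   -0.7] turn -0.15 joints [-0.24  0.44 -0.09 -0.   -1.04  0.03]
```

Request:
{"api": "send_rows", "payload": {"steps": [[[1,-0.022,0.03,0,0],[1,-0.022,0.03,0,0],[1,-0.022,0.03,0,0],[1,-0.022,0.03,0,0],[1,-0.022,0.03,0,0]]]}}

```text
clock: 15.8
eef_pos: [0.4676, -0.2028, 0.1274]
orientation: [1.986, -2.434, -0.0]
ft_force: [1.1, 1.5, -1.4]
gripper_width: 0.0176
```

Request:
{"api": "send_rows", "payload": {"steps": [[[1,0,0,0.035,0],[1,0,0,0.03,0],[1,0,0,0,0]]]}}

```text
clock: 16.1
eef_pos: [0.4659, -0.2031, 0.0597]
orientation: [1.982, -2.432, -0.007]
ft_force: [-0.6, 0.8, -0.4]
gripper_width: 0.0181
```

```bash
python3 -c "
from h import *
to(.4685,-.2029,.062,-101.8)
hz=ctrl.observe()['eef_pos']
print('rack of tcp',rk([0,0,0]))
for c,r in (('top',(250,140,370,260)),('side',(220,130,360,240))):
    p,d=snap(c,c+'5')
    overlay(c,p,spatpolys(hz[0],hz[1],np.radians(78.2),hz[2]-.046)+rackpolys(rk),r,5,f'pics/s5_{c}.png')
    for n in ['spatula_handle','spatula_tip','disc_mid']: print(c,n,[(np.round(r['at'],4),round(r['score'],2)) for r in ctrl.tip_of(c,n)][:4])
"
```

```text
pos [ 0.4659 -0.2031  0.0597] yaw -101.64 tilt [-0.006  0.001 -1.   ] w 0.0181 F [-0.6  0.8 -0.4] clk 16.1
tool shift mm [-0.7 -2.5 -2.3] turn 0.16 joints [-0.02  0.27 -0.56 -0.   -0.75 -0.18]
rack of tcp [[0.5346 0.1133 0.    ]]
top spatula_handle [(array([ 0.3578, -0.5776,  0.0638]), 0.9), (array([ 0.2713, -0.2546,  0.0659]), 0.57)]
top spatula_tip [(array([ 0.3747, -0.4212, -0.0021]), 0.94), (array([ 0.2208, -0.4072,  0.0021]), 0.88), (array([ 0.4938, -0.0486,  0.009 ]), 0.68), (array([0.5321, 0.1122, 0.0026]), 0.51)]
top disc_mid [(array([ 0.6844, -0.1783,  0.0082]), 0.69)]
side spatula_handle [(array([ 0.3499, -0.5724,  0.0639]), 0.78), (array([ 0.2682, -0.2604,  0.0606]), 0.78), (array([ 0.4669, -0.2032,  0.0818]), 0.67)]
side spatula_tip [(array([ 0.5   , -0.0509,  0.0134]), 0.89), (array([ 3.721e-01, -4.253e-01, -3.000e-04]), 0.87), (array([ 0.2206, -0.4025, -0.0017]), 0.76)]
side disc_mid [(array([0.5185, 0.0271, 0.0084]), 0.6)]
```

View pics/s5_side.png

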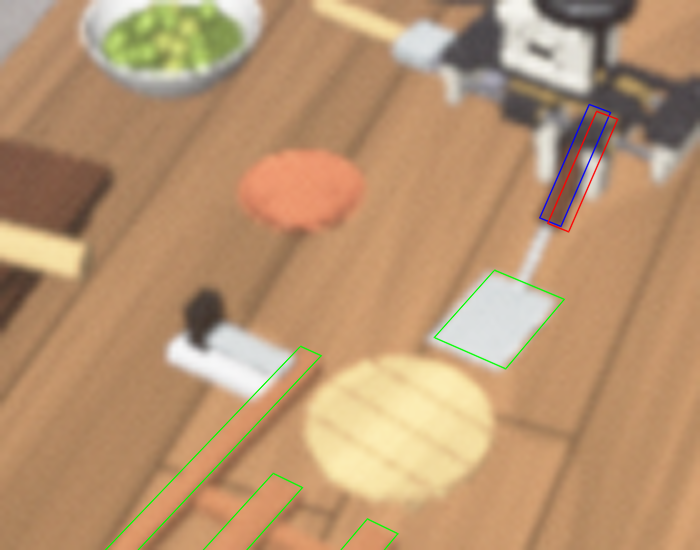

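View pics/s5_top.png

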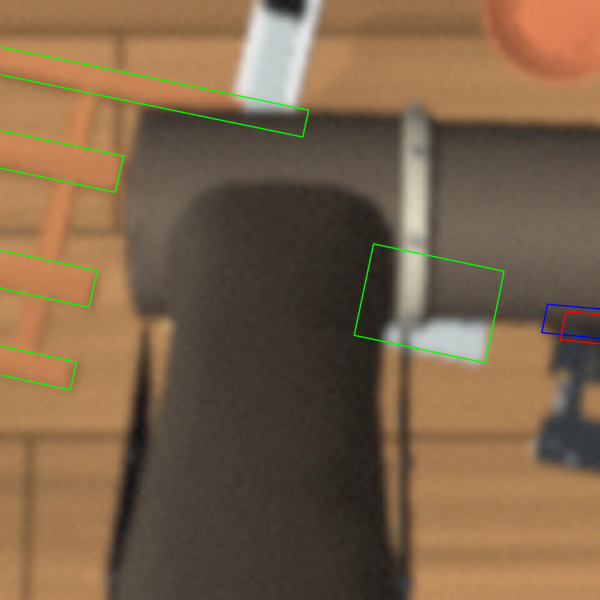

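Request:
{"api": "send_rows", "payload": {"steps": [[[1,0,0,0,0],[1,0,0,0.012,0],[1,0,0,0,0],[1,-0.01,0,0,0],[1,-0.01,0,0,0]]]}}

```text
clock: 17.0
eef_pos: [0.4729, -0.1837, 0.0503]
orientation: [1.98, -2.439, -0.0]
ft_force: [-0.0, -0.4, -2.0]
gripper_width: 0.0177
```

```bash
cat >>h.py <<'E'
def rl():
    s=ctrl.observe(); d=s['eef_pos']-np.array([RX,RY,0]); c,ss=np.cos(RYAW),np.sin(RYAW)
    f=s['ft_force']
    print('TCP rack mm',np.round(1000*np.array([c*d[0]+ss*d[1],-ss*d[0]+c*d[1],d[2]]),1),'F rack',np.round([c*f[0]+ss*f[1],-ss*f[0]+c*f[1],f[2]],1),'clk',s['clock'])
E
python3 -c "
from h import *
rl()
c='side'
p,d=snap(c,'side6')
hz=ctrl.observe()['eef_pos']
overlay(c,p,spatpolys(hz[0],hz[1],np.radians(78.2),hz[2]-.0475),(240,140,360,240),6,f'pics/s6.png')
"
```

```text
TCP rack mm [ 3.000e-01 -3.033e+02  5.030e+01] F rack [ 0.1 -0.4 -2. ] clk 17.0
```

View pics/s6.png

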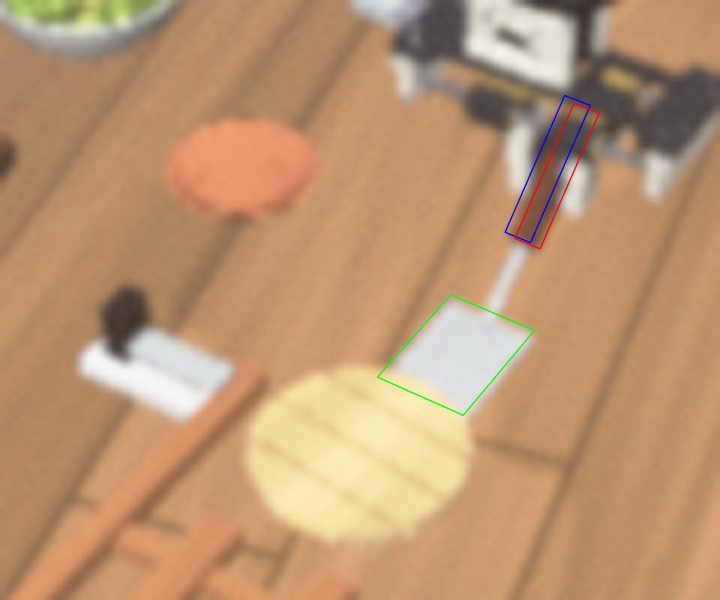

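Request:
{"api": "send_rows", "payload": {"steps": [[[1,-0.01,0,0,0],[1,-0.008,0,0,0],[1,-0.007,0,0,0],[1,-0.005,0,0,0],[1,-0.003,0,0,0]]]}}

```text
clock: 17.55
eef_pos: [0.4799, -0.1513, 0.0507]
orientation: [-1.981, 2.438, -0.0]
ft_force: [0.3, -0.8, -1.2]
gripper_width: 0.0178
```

```bash
python3 -c "
from h import *
rl()
p,d=snap('side','side7')
hz=ctrl.observe()['eef_pos']
overlay('side',p,spatpolys(hz[0],hz[1],np.radians(78.2),hz[2]-.0475),(240,140,360,240),6,f'pics/s7.png')
"
```

```text
TCP rack mm [   0.6 -270.2   50.7] F rack [ 0.4 -0.7 -1.2] clk 17.55
```

View pics/s7.png

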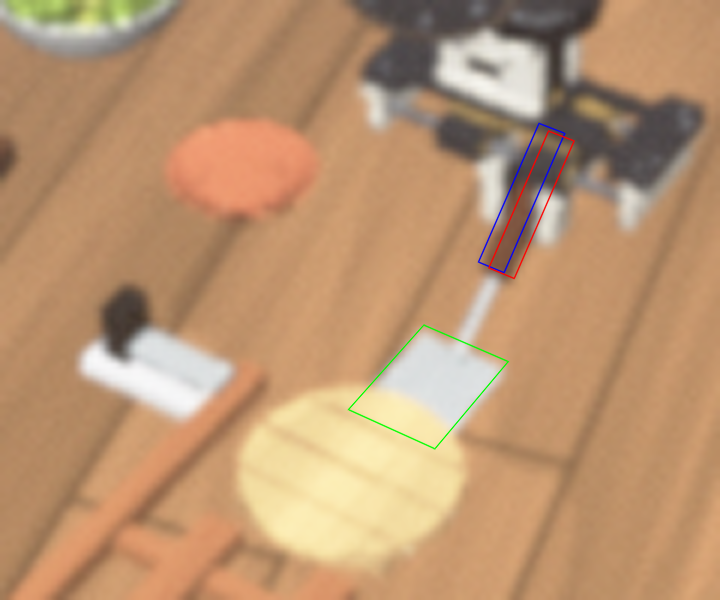

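Request:
{"api": "send_rows", "payload": {"steps": [[[1,-0.002,0,0,0],[1,-0.002,0,0,0],[1,0,0,0,0]]]}}

```text
clock: 17.9
eef_pos: [0.4805, -0.1478, 0.0505]
orientation: [-1.981, 2.439, 0.0]
ft_force: [0.1, 0.0, -1.2]
gripper_width: 0.0179
```

Request:
{"api": "send_rows", "payload": {"steps": [[[1,-0.002,0,0,0],[1,0,0,0,0]]]}}

```text
clock: 18.1
eef_pos: [0.4808, -0.1459, 0.0505]
orientation: [1.98, -2.439, -0.0]
ft_force: [-0.4, -1.0, -1.5]
gripper_width: 0.0181
```

Request:
{"api": "send_rows", "payload": {"steps": [[[1,-0.002,0,0,0],[1,0,0,0,0]]]}}

```text
clock: 18.3
eef_pos: [0.4813, -0.1439, 0.0505]
orientation: [1.981, -2.439, -0.0]
ft_force: [0.5, -0.9, -1.8]
gripper_width: 0.0179
```

```bash
python3 -c "
from h import *
rl()
"
```

```text
TCP rack mm [   0.4 -262.6   50.5] F rack [ 0.7 -0.8 -1.8] clk 18.3
```

Request:
{"api": "send_rows", "payload": {"steps": [[[1,-0.002,0,0,0],[1,0,0,0,0]]]}}

```text
clock: 18.5
eef_pos: [0.4817, -0.1425, 0.0508]
orientation: [1.981, -2.437, 0.001]
ft_force: [-1.0, -4.9, -0.1]
gripper_width: 0.0179
```

Request:
{"api": "send_rows", "payload": {"steps": [[[1,-0.001,0,0,0],[1,0,0,0,0]]]}}

```text
clock: 18.7
eef_pos: [0.4817, -0.1423, 0.051]
orientation: [1.98, -2.437, 0.001]
ft_force: [-1.5, -9.7, 2.2]
gripper_width: 0.0179
```

Request:
{"api": "send_rows", "payload": {"steps": [[[1,-0.001,0,0,0],[1,0,0,0,0]]]}}

```text
clock: 18.9
eef_pos: [0.4817, -0.142, 0.0512]
orientation: [1.98, -2.436, 0.002]
ft_force: [-1.9, -14.5, 4.0]
gripper_width: 0.0175
```

```bash
python3 -c "
from h import *
rl()
p,d=snap('side','side8')
hz=ctrl.observe()['eef_pos']
overlay('side',p,spatpolys(hz[0],hz[1],np.radians(78.2),hz[2]-.0475)+rackpolys(rk)+[discpoly(*rk([0,-.065,0])[0][:2])],(240,140,360,240),6,f'pics/s8.png')
"
```

```text
TCP rack mm [   0.5 -260.7   51.2] F rack [  1.1 -14.6   4. ] clk 18.9
```

View pics/s8.png

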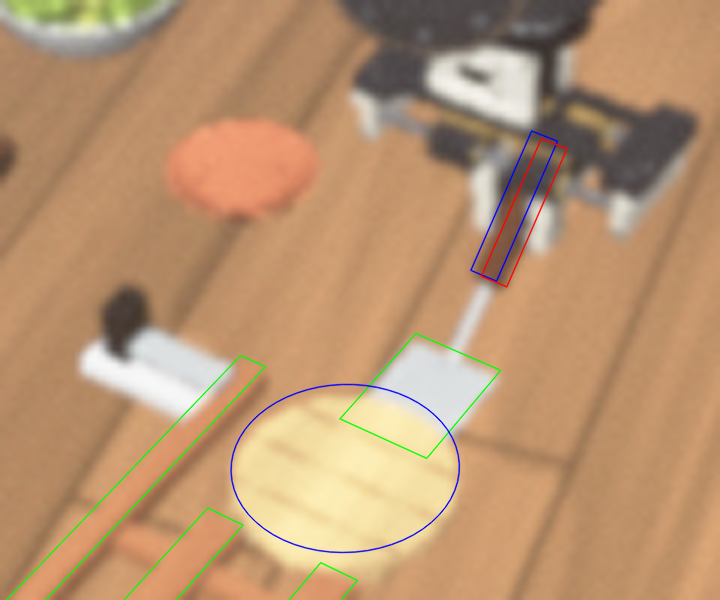

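Request:
{"api": "send_rows", "payload": {"steps": [[[1,0.004,0,0,0],[1,0.004,0,0,0],[1,0,0,0,0],[1,0,0,-0.004,0],[1,0,0,0,0]]]}}

```text
clock: 19.45
eef_pos: [0.481, -0.1477, 0.0551]
orientation: [-1.981, 2.438, -0.001]
ft_force: [0.2, 0.4, -0.7]
gripper_width: 0.0177
```

```bash
python3 -c "
from h import *
rl()"
```

```text
TCP rack mm [   0.9 -266.4   55.1] F rack [ 0.1  0.4 -0.7] clk 19.45
```

Request:
{"api": "send_rows", "payload": {"steps": [[[1,0,0,-0.008,0],[1,0,0,-0.008,0],[1,-0.002,0,-0.006,0],[1,-0.002,0,-0.006,0],[1,0,0,0,0]]]}}

```text
clock: 19.95
eef_pos: [0.482, -0.1438, 0.0837]
orientation: [-1.98, 2.437, -0.002]
ft_force: [-0.2, -1.3, -1.8]
gripper_width: 0.018
```

```bash
python3 -c "
from h import *
rl()
p,d=snap('side','side9')
hz=ctrl.observe()['eef_pos']
overlay('side',p,spatpolys(hz[0],hz[1],np.radians(78.2),hz[2]-.0475),(240,140,360,240),6,f'pics/s9.png')
"
```

```text
TCP rack mm [   1.1 -262.4   83.7] F rack [ 0.1 -1.3 -1.8] clk 19.95
```

View pics/s9.png

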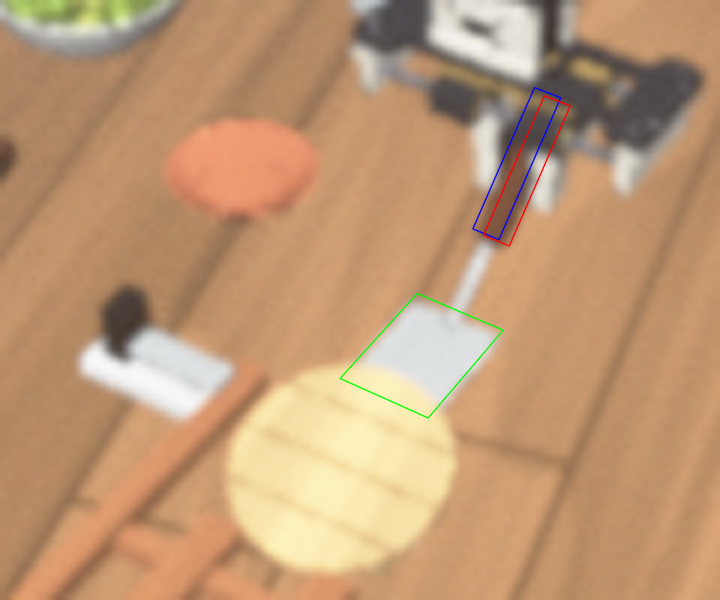

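Request:
{"api": "send_rows", "payload": {"steps": [[[1,-0.003,0,-0.011,0],[1,-0.004,0,-0.008,0],[1,-0.004,0,-0.008,0],[1,-0.006,0,-0.008,0],[1,-0.006,0,-0.007,0]]]}}

```text
clock: 20.5
eef_pos: [0.4863, -0.121, 0.1255]
orientation: [-1.98, 2.438, -0.001]
ft_force: [0.6, -1.2, -0.9]
gripper_width: 0.0182
```

```bash
python3 -c "
from h import *
rl()
p,d=snap('side','side10')
hz=ctrl.observe()['eef_pos']
overlay('side',p,spatpolys(hz[0],hz[1],np.radians(78.2),hz[2]-.0475),(240,140,360,240),6,f'pics/s10.png')
"
```

```text
TCP rack mm [   0.7 -239.2  125.5] F rack [ 0.9 -1.  -0.9] clk 20.5
```

View pics/s10.png

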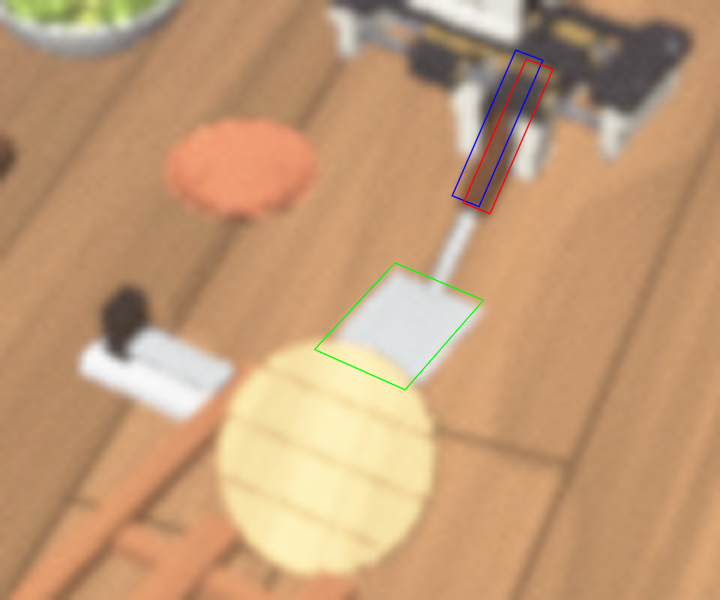

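Request:
{"api": "send_rows", "payload": {"steps": [[[1,-0.007,0,-0.007,0],[1,-0.007,0,-0.006,0],[1,0,0,0,0],[1,-0.008,0,-0.005,0],[1,-0.008,0,-0.005,0]]]}}

```text
clock: 21.05
eef_pos: [0.4921, -0.0918, 0.1477]
orientation: [1.98, -2.439, -0.001]
ft_force: [1.1, -0.1, -1.4]
gripper_width: 0.0181
```

```bash
python3 -c "
from h import *
rl()
p,d=snap('side','side11')
hz=ctrl.observe()['eef_pos']
overlay('side',p,spatpolys(hz[0],hz[1],np.radians(78.2),hz[2]-.0475),(240,140,360,240),6,f'pics/s11.png')
"
```

```text
TCP rack mm [   0.3 -209.5  147.7] F rack [ 1.1  0.1 -1.4] clk 21.05
```

View pics/s11.png

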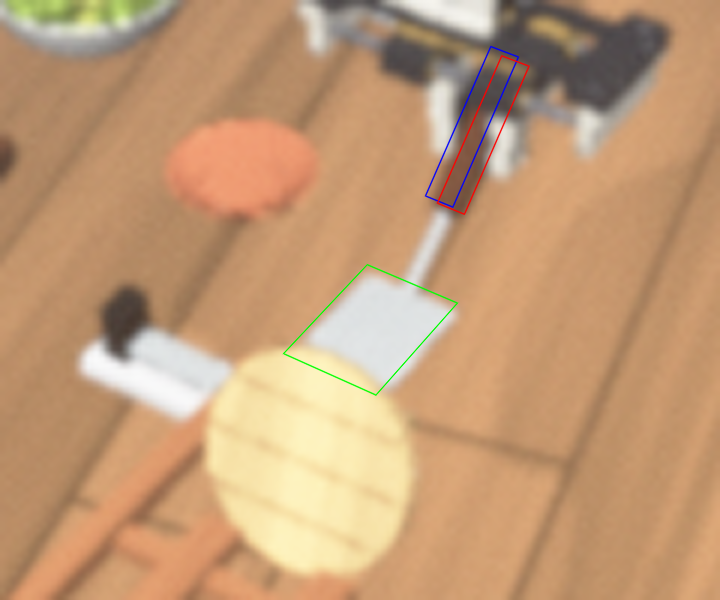

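Request:
{"api": "send_rows", "payload": {"steps": [[[1,-0.009,0,-0.0035,0],[1,-0.009,0,-0.0025,0],[1,-0.009,0,-0.001,0],[1,-0.008,0,0,0],[1,0,0,0,0]]]}}

```text
clock: 21.6
eef_pos: [0.4999, -0.0567, 0.1547]
orientation: [-1.982, 2.437, -0.0]
ft_force: [-1.0, -0.7, 3.0]
gripper_width: 0.0174
```

```bash
python3 -c "
from h import *
rl()
p,d=snap('side','side12')
hz=ctrl.observe()['eef_pos']
overlay('side',p,[],(240,140,360,240),6,f'pics/s12.png')
"
```

```text
TCP rack mm [   0.8 -173.5  154.7] F rack [-0.8 -0.9  3. ] clk 21.6
```

View pics/s12.png

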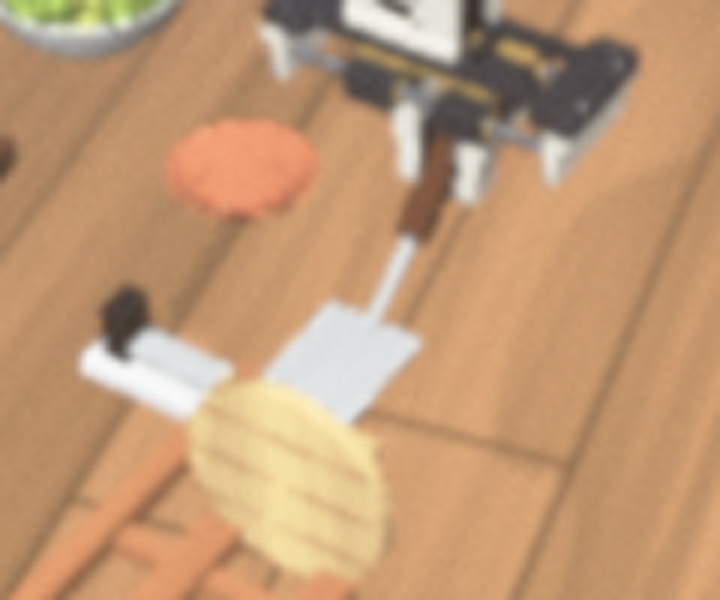

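Request:
{"api": "send_rows", "payload": {"steps": [[[1,-0.005,0,-0.003,0],[1,-0.008,0,0,0],[1,-0.008,0,0,0],[1,0,0,0,0]]]}}

```text
clock: 22.05
eef_pos: [0.504, -0.0364, 0.1574]
orientation: [-1.981, 2.438, 0.0]
ft_force: [-0.3, 0.4, -1.2]
gripper_width: 0.0179
```

```bash
python3 -c "
from h import *
rl()
p,d=snap('side','side13')
hz=ctrl.observe()['eef_pos']
overlay('side',p,[],(240,140,360,240),6,f'pics/s13.png')
"
```

```text
TCP rack mm [   0.6 -152.8  157.4] F rack [-0.4  0.3 -1.2] clk 22.05
```

View pics/s13.png

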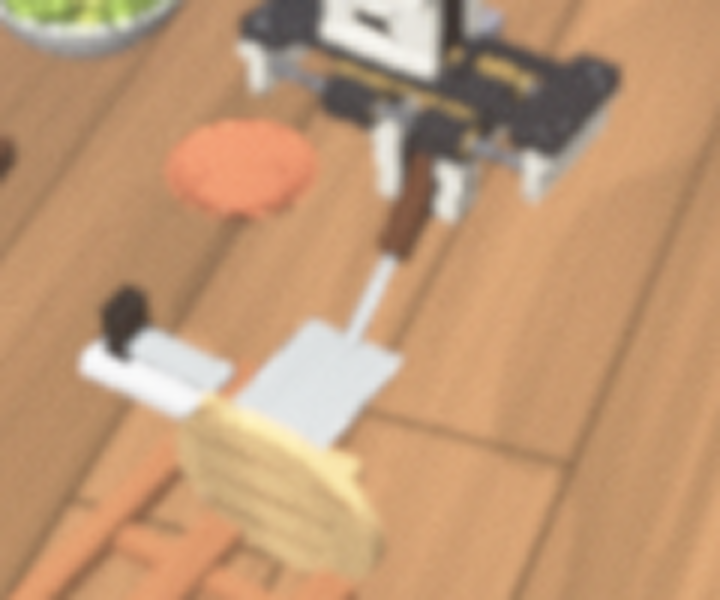

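Slightly past vertical. I'll keep pushing.

Request:
{"api": "send_rows", "payload": {"steps": [[[1,-0.008,0,0,0],[1,-0.008,0,0,0],[1,-0.008,0,0,0],[1,-0.005,0,0,0],[1,0,0,0,0]]]}}

```text
clock: 22.6
eef_pos: [0.5098, -0.0082, 0.1575]
orientation: [-1.982, 2.438, 0.0]
ft_force: [1.0, -0.0, -1.3]
gripper_width: 0.0181
```

```bash
python3 -c "
from h import *
rl()
p,d=snap('side','side14')
overlay('side',p,[],(220,140,340,240),6,f'pics/s14.png')
"
```

```text
TCP rack mm [   0.6 -124.   157.5] F rack [ 1.   0.2 -1.3] clk 22.6
```

View pics/s14.png

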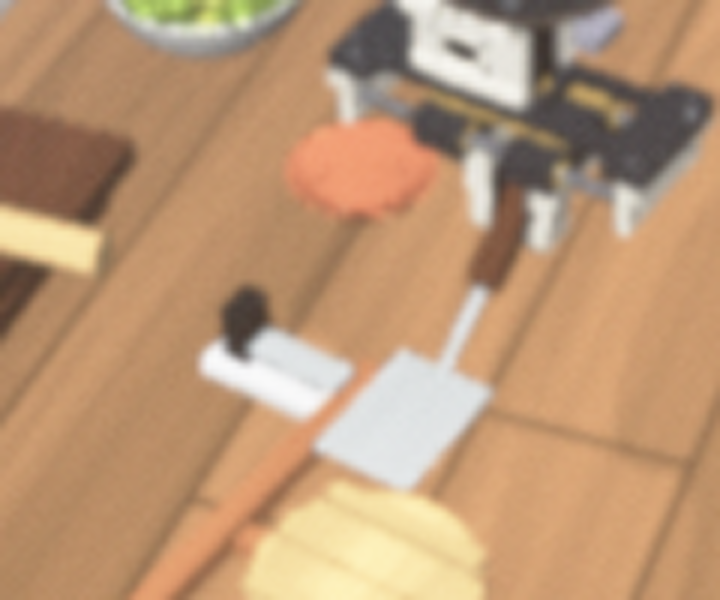

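Request:
{"api": "send_rows", "payload": {"steps": [[[1,0.02,0,0,0],[1,0.04,0,0,0],[1,0.04,0,0,0],[1,0.04,0,0,0],[1,0.04,0,0,0]]]}}

```text
clock: 23.15
eef_pos: [0.4722, -0.1866, 0.1578]
orientation: [-1.981, 2.438, -0.0]
ft_force: [2.2, -0.0, -0.8]
gripper_width: 0.018
```

```bash
python3 -c "
from h import *
rl()
p,d=snap('side','side15')
print(ctrl.tip_of('side','disc_mid')[:2])
overlay('side',p,rackpolys(rk),(220,160,350,260),6,f'pics/s15.png')
p,d=snap('top','top15')
print(ctrl.tip_of('top','disc_mid')[:2])
overlay('top',p,rackpolys(rk),(200,110,330,210),6,f'pics/t15.png')
"
```

```text
TCP rack mm [ 2.000e-01 -3.063e+02  1.578e+02] F rack [ 2.2  0.4 -0.8] clk 23.15
[]
[{'at': [0.5389, 0.1509, 0.0194], 'score': 0.78}]
```

View pics/s15.png

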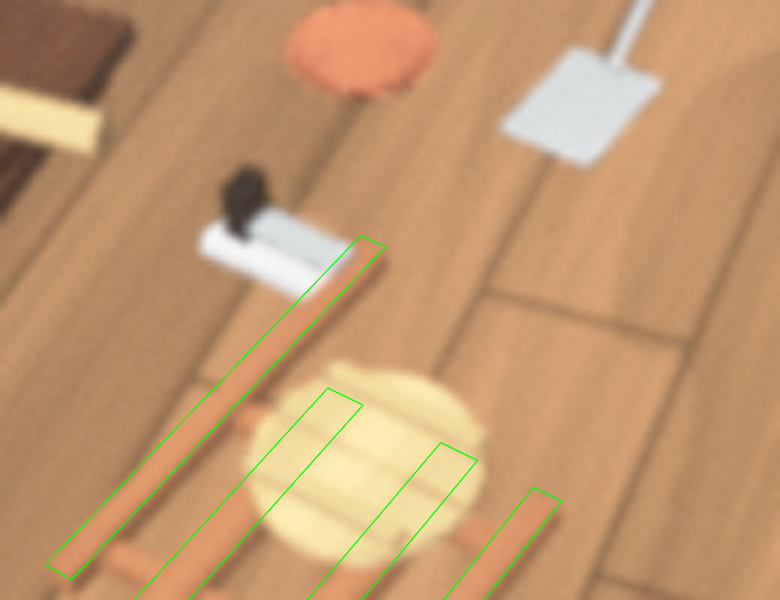

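View pics/t15.png

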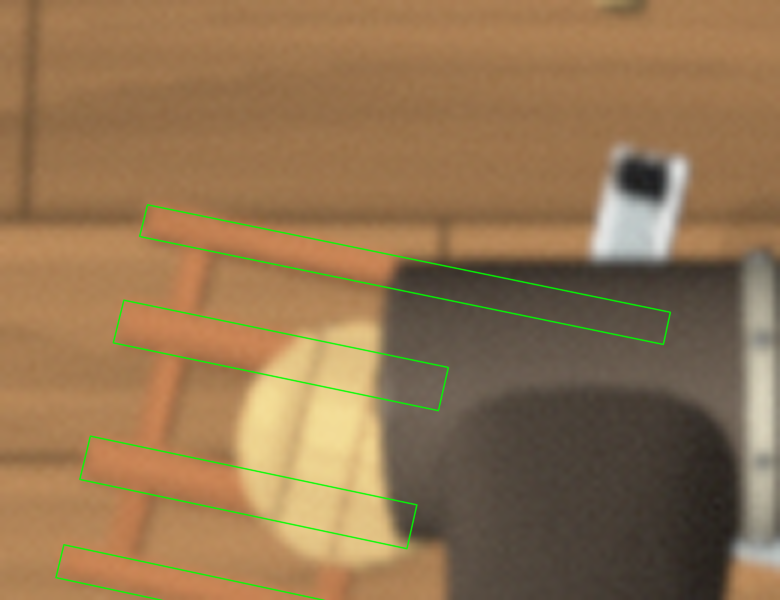

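Request:
{"api": "send_rows", "payload": {"steps": [[[1,0.01,0,0.03,0],[1,0,0,0.03,0],[1,0,0,0.03,0],[1,0,0,0.013,0],[1,0,0,0,0]]]}}

```text
clock: 23.85
eef_pos: [0.4695, -0.1939, 0.0527]
orientation: [1.98, -2.435, -0.004]
ft_force: [0.1, -0.2, -0.7]
gripper_width: 0.0178
```

Request:
{"api": "send_rows", "payload": {"steps": [[[1,0,0,0.003,0],[1,0,0,0,0]]]}}

```text
clock: 24.05
eef_pos: [0.4715, -0.1945, 0.0523]
orientation: [-1.981, 2.437, -0.001]
ft_force: [0.5, -0.2, -2.2]
gripper_width: 0.018
```

Request:
{"api": "send_rows", "payload": {"steps": [[[1,0,0,0.002,0],[1,0,0,0,0]]]}}

```text
clock: 24.25
eef_pos: [0.471, -0.1948, 0.0501]
orientation: [-1.98, 2.438, -0.001]
ft_force: [-0.2, 0.3, -0.9]
gripper_width: 0.0177
```

Request:
{"api": "send_rows", "payload": {"steps": [[[1,0,0,0.001,0],[1,0,0,0,0]]]}}

```text
clock: 24.45
eef_pos: [0.4707, -0.1949, 0.0487]
orientation: [-1.98, 2.439, -0.0]
ft_force: [-0.7, 0.3, -1.1]
gripper_width: 0.0179
```

Request:
{"api": "send_rows", "payload": {"steps": [[[1,0,0,0.001,0],[1,0,0,0,0]]]}}

```text
clock: 24.65
eef_pos: [0.4706, -0.1949, 0.0474]
orientation: [1.98, -2.439, -0.0]
ft_force: [-0.2, 0.5, -1.5]
gripper_width: 0.0181
```

Request:
{"api": "send_rows", "payload": {"steps": [[[1,0,0,0.001,0],[1,0,0,0,0]]]}}

```text
clock: 24.85
eef_pos: [0.4708, -0.1952, 0.047]
orientation: [1.981, -2.438, 0.001]
ft_force: [-2.2, -1.5, 5.7]
gripper_width: 0.0177
```

Request:
{"api": "send_rows", "payload": {"steps": [[[0.5,0,0,0,0],[0,0,0,0,0],[-1,0,0,0,0],[-1,0,0,0,0],[-1,0,0,0,0]]]}}

```text
clock: 25.35
eef_pos: [0.4707, -0.1949, 0.0465]
orientation: [1.981, -2.438, -0.0]
ft_force: [-0.1, 0.2, 0.1]
gripper_width: 0.0483
```

Request:
{"api": "send_rows", "payload": {"steps": [[[-1,0,0,0,0],[-1,0,0,-0.02,0],[-1,0,0,-0.04,0],[-1,0,0,-0.04,0],[-1,0,0,-0.04,0]]]}}

```text
clock: 25.85
eef_pos: [0.4703, -0.1949, 0.1881]
orientation: [1.981, -2.438, -0.0]
ft_force: [0.5, -0.7, 0.0]
gripper_width: 0.0859
```

Request:
{"api": "send_rows", "payload": {"steps": [[[-1,0.04,0,0,0],[-1,0.04,0,0,0],[-1,0.04,0,0,0],[-1,0.04,0,0,0],[-1,0.04,0,0,0]]]}}

```text
clock: 26.35
eef_pos: [0.4292, -0.3921, 0.1866]
orientation: [-1.981, 2.438, -0.0]
ft_force: [1.1, 0.6, 0.7]
gripper_width: 0.0875
```

Request:
{"api": "send_rows", "payload": {"steps": [[[-1,0.03,0,0,0],[-1,0.03,0,0,0],[-1,0,0,0,0],[-1,0,0,0,0]]]}}

```text
clock: 26.75
eef_pos: [0.4168, -0.4497, 0.186]
orientation: [1.978, -2.44, -0.002]
ft_force: [0.5, 0.6, 0.3]
gripper_width: 0.0878
```

```bash
python3 -c "
from h import *
rl()
p,d=snap('side','side16')
for n in ['disc_mid','spatula_tip','catch_grip','spatula_handle','saucer_mid','brush_mid']: print(n,[(np.round(r['at'],4),round(r['score'],2)) for r in ctrl.tip_of('side',n)][:4])
overlay('side',p,rackpolys(rk)+spatpolys(.4706,-.195,np.radians(78.2)),(220,130,350,250),6,f'pics/s16.png')
p,d=snap('top','top16')
for n in ['disc_mid','spatula_tip','catch_grip','spatula_handle','jar_mid','mug_mid','saucer_mid','brush_mid']: print(n,[(np.round(r['at'],4),round(r['score'],2)) for r in ctrl.tip_of('top',n)][:4])
"
```

```text
TCP rack mm [-2.000e-01 -5.752e+02  1.860e+02] F rack [0.3 0.7 0.3] clk 26.75
disc_mid [(array([0.5435, 0.1458, 0.0255]), 0.63)]
spatula_tip [(array([ 0.5035, -0.0393, -0.003 ]), 0.84), (array([ 0.3747, -0.4218,  0.0016]), 0.79), (array([ 0.2219, -0.401 , -0.0019]), 0.7)]
catch_grip [(array([0.6813, 0.0008, 0.0403]), 0.6), (array([ 0.6812, -0.1773,  0.0109]), 0.28)]
spatula_handle [(array([ 0.4708, -0.1945,  0.0635]), 0.98), (array([ 0.3476, -0.575 ,  0.0655]), 0.8), (array([ 0.2678, -0.2582,  0.0646]), 0.59), (array([0.5401, 0.1496, 0.0263]), 0.59)]
saucer_mid [(array([ 0.6789, -0.1761,  0.0121]), 0.56)]
brush_mid [(array([ 0.6752, -0.4065,  0.0091]), 0.69)]
disc_mid [(array([0.5369, 0.1527, 0.0252]), 0.76), (array([ 0.6833, -0.1828,  0.0106]), 0.17)]
spatula_tip [(array([ 0.4988, -0.044 , -0.0009]), 0.91), (array([ 3.741e-01, -4.234e-01, -1.000e-04]), 0.71), (array([ 0.2192, -0.4038,  0.0049]), 0.6)]
catch_grip [(array([0.6791, 0.0009, 0.0407]), 0.62), (array([ 0.4732, -0.192 ,  0.0663]), 0.46)]
spatula_handle [(array([ 0.4769, -0.1895,  0.0636]), 0.87), (array([ 0.3569, -0.5772,  0.0622]), 0.8), (array([0.4138, 0.3682, 0.0443]), 0.2)]
jar_mid [(array([0.6087, 0.4215, 0.0616]), 0.96)]
mug_mid [(array([0.4162, 0.3648, 0.0477]), 0.76)]
saucer_mid [(array([ 0.6819, -0.1796,  0.01  ]), 0.79)]
brush_mid [(array([ 0.6047, -0.0122,  0.0167]), 0.19)]
```

View pics/s16.png

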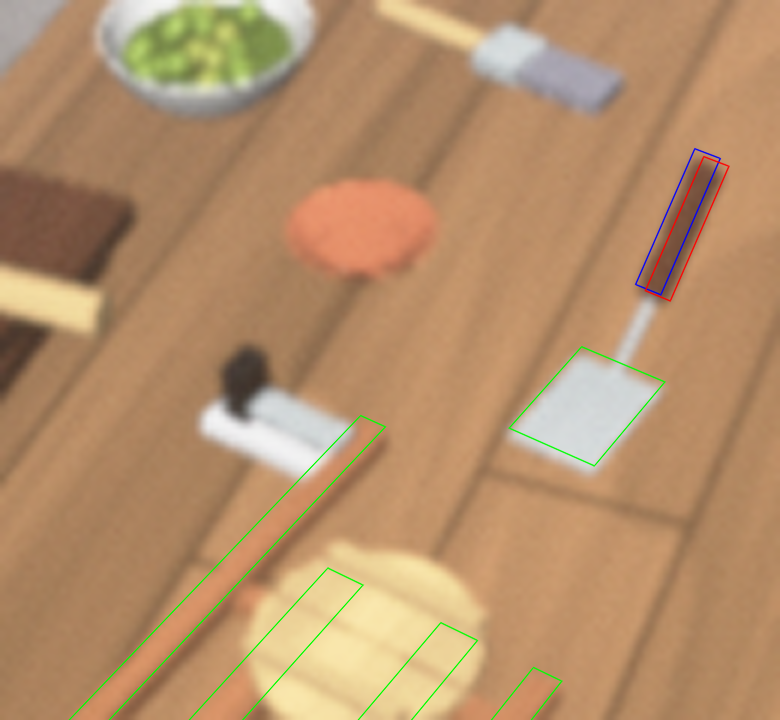

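View pics/top16.png

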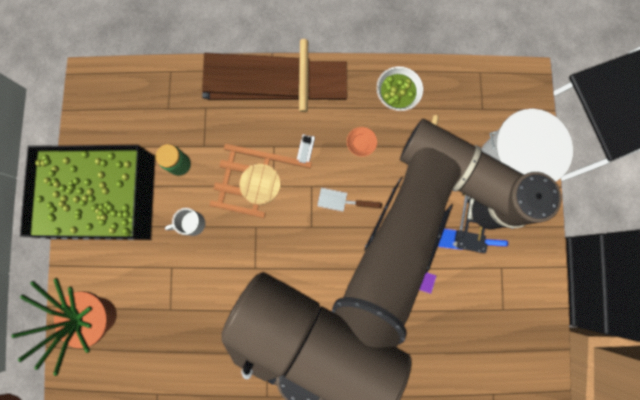

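```bash
python3 -c "
from h import *
d=np.load('pics/top16.npy');i=ctrl.camera_info('top');R=np.array(i['R']);t=np.array(i['t']);K=np.array(i['mtx']);D=np.array(i['distortion'],float)
v,u=np.mgrid[0:400,0:640];uv=np.stack([u,v],-1).reshape(-1,1,2).astype(float)
n=cv2.undistortPoints(uv,K,D).reshape(-1,2);z=d.reshape(-1);X=(np.c_[n,np.ones(len(n))]*z[:,None]-t)@R
def fit(cx,cy,r,lo,hi):
    m=(np.hypot(X[:,0]-cx,X[:,1]-cy)<r)&(X[:,2]>lo)&(X[:,2]<hi);P=X[m];q,*_=np.linalg.lstsq(np.c_[P[:,:2]-[cx,cy],np.ones(len(P))],P[:,2],rcond=None);print(m.sum(),q,P[:,2].std())
fit(.540,.149,.025,.01,.06); fit(.49,-.082,.03,-.02,.02); fit(.45,.0,.03,-.02,.02)
"
```

```text
187 [ 0.01228836 -0.01491734  0.02630903] 0.003063873977136934
271 [-0.01122803  0.00609685  0.00261029] 0.002631830993137485
273 [-0.03057119 -0.00937635  0.00031642] 0.0031126972113785533
```

```bash
python3 -c "
from h import *
print(ctrl.hand_in())"
```

```text
the job is handed in; nothing more can be done
None
```

I handed the job in at about 27 s of the 70 s allowed; hand-in gives no verdict, so what follows is from my own checks.

**What I did:** I gripped the catch and pulled it about 54 mm to its end stop, where the resisting force rose to 17 N. I then picked up the dark-handled spatula, slid its blade under the board and pushed the board against the runner ends. Lifting and pushing the blade forward tipped the board past vertical, and it fell onto the runners with its battens up. Finally I set the spatula down on the -y side of the rack, released it and moved the arm away.

**Last checks:**
- **Board:** centre at about x = -2 mm, y = +36 mm in the rack frame. The depth image puts the upward face between the battens at 26 mm, as expected for the flat position, and tilted about 1 degree.
- **Spatula:** blade surface at 2.6 mm and under 1 degree of tilt, so flat on the table. It is clear of the rack, the board and the gripper.
- **Catch:** the grip is about 1 mm from where it should be with the catch at its stop.
- **Bystanders:** the jar, mug and saucer are where they were. The brush matches its starting place in the side view, but the arm hid it in the last top view.

**Disagreements:** the two cameras differ by 7 to 10 mm on the board's centre, and by about 8 mm on the spatula handle. The side camera missed the board once right after it was turned. The spatula push briefly reached 14.5 N when the board met the runner ends, above the 10 N at which the handle may turn, but later pictures showed the blade still level.

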